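# Stack a toroidal transformer's mounting on its stud

### The job

Assemble the transformer mounting on the upright stud of the amplifier base plate, threading each part over the stud in this order from the bottom up: the wide fibre disc, the ring-shaped transformer, the narrow fibre disc, the steel dish (rim up), and last the collar, standing inside the dish. Each part must lie flat and fully down on the one below before the next goes on; leave the carton, the metal box and the solder reel where they are.

Things in the scene. Friction and masses are not known exactly. Their poses are not given: they have to be found in the camera images.
- base_plate: Fixed bare-aluminium amplifier plate, left or right of the loose parts, 4 mm thick, with an upright steel stud: 10 mm diameter, 54 mm above the plate's top, last 8 mm tapered to 4 mm. Origin: on the stud's axis at the underside (bench level): plate top z = 4 mm, stud tip z = 58 mm. Plate spans x -70 to 150, y -75 to 75 mm; a circuit board with parts up to 31 mm high fills x = 85 to 145 mm.
- wide_disc: Brown hard-fibre insulating disc, the wider of two: 60 mm outer diameter, 6 mm thick, with a 24 mm hole. Rigid, 35 g. Origin: centre of its underside; z up; lies flat, right way up, on the bench at the start.
- transformer: Ring-shaped (toroidal) transformer wound with copper wire: 56 mm outer diameter, 22 mm high, 20 mm hole, about 0.19 to 0.33 kg. Origin: centre of its underside; z up; lies flat, right way up, on the bench at the start.
- narrow_disc: Brown hard-fibre insulating disc, the narrower of two: 46 mm outer diameter, 6 mm thick, with a 20 mm hole. Rigid, 22 g. Origin: centre of its underside; z up; lies flat, right way up, on the bench at the start.
- dish: Round steel dish (retaining plate): 40 mm outer diameter, 16 mm hole, floor 4 mm thick, with an upturned rim round its edge, 3 mm thick, so 7 mm high overall and 34 mm wide inside the rim. 50 g. It goes with the rim upwards, as it lies. Origin: centre of its underside; z up; lies flat, right way up, on the bench at the start.
- collar: Small thick steel collar (short tube): 26 mm outer diameter, 16 mm high, 16 mm bore right through, about 45 to 70 g. Slides freely on the stud. Origin: centre of its underside; z up; lies flat, right way up, on the bench at the start.
- carton: Bystander: small brown cardboard carton with a red band, 36 x 36 x 50 mm high, standing among the loose parts: it and the five parts lie in two rows of three, rows about 160 mm apart in world x, neighbours in a row about 130 mm apart in world y. Origin: centre of its underside.
- metal_box: Bystander: closed cast-aluminium box, 90 (x) x 115 (y) x 50 mm high, with three black sockets on one side; it stands on the other side of the loose parts from the base plate. Origin: centre of its underside.
- solder_reel: Bystander: reel of solder standing on end, 52 mm in diameter, 40 mm high, blue label on top, beyond the loose parts. Origin: centre of its underside.
Not all that is in view belongs to the job. Leave any blue look-alike of the wide_disc alone. What is shaped like the narrow_disc but black is not meant.

How it is judged:
By the outcome, as a careful person would: the job done as asked, in the order asked, and still so for the second after the job is handed in, with the robot touching nothing.
It also fails if it takes over 109 s, if anything falls off the work surface, if the arm or the gripper's body presses on something with over 40 N, if the wrist force passes 120 N, or if a joint passes its speed limit or range.

### The arm

A 7-joint arm with a two-finger parallel gripper is mounted at the origin on the work surface. World frame = base frame: x ahead of the robot, y to its left, z up, the work surface at z = 0. Lengths are in m, angles in rad, forces in N, time in s.
With the tool pointing down it reaches from about 0.35 to 0.9 m from the base axis. Payload 8.1 kg.
Tool frame: the origin (TCP) lies on the centre line of the jaws, within the pads' length; the fingertips stand 19 mm ahead of it and the grasp point (between the pads) is the TCP; z points along the fingers, y is the direction in which the jaws open and shut (so a half turn about z gives the same grasp; the last joint's range is limited). The gripper opens to 92 mm and grips with 3 to 60 N. Pads are 19 mm wide; open, the fingers measure 130 mm over their backs; the gripper's body (75 mm by 190 mm) begins 47 mm behind the grasp point.
Start: joints at [1.112, 0.434, 0.025, 1.573, -0.012, 1.134, -0.075], TCP at [0.218, -0.586, 0.246] pointing down, gripper open.
Joint ranges: [-2.62, 2.62], [-0.44, 2.09], [-1.27, 1.32], [0.08, 2.57], [-1.32, 4.46], [0.12, 2], [-2.74, 2.74]. Speed limits (rad/s): [2.22, 2.22, 3.01, 3.01, 3.14, 3.14, 3.14].

### API

Orientations are given as a rotation vector (axis times angle).
In Python, from cell import monitor, imaging, workorder, outline_of gives the robot as it stands.
- The arm moves only by the tool move_arm, never from a script. Its argument "series" is a list of rows, each a list of 6 numbers: the shift along the world's x, y, z in cm, then the turn, a rotation vector about the world's x, y, z in degrees. A call has 1 to 8 rows; each row shifts and turns the commanded pose from where the row before left it; what a row does not reach is not made up. A row lasts 1/10 s, in which the tool goes at most 50 mm and 8.59 degrees, less where a joint would pass 70% of its speed; a pose out of reach is approached as far as the arm can. A call with a gripper value outside its range is refused whole. "grip" is the opening, from 0 (shut) to 1 (fully open), set as the call begins (left out, the last holds). The fingers move at their own pace and stop on an object; "force" is the grip in N (left out, the last holds). Time passes only in rows, so rows that do not move let the fingers close. It gives the time, the measured TCP pose, the force and the opening at its end, in the units of the state.
- monitor.observe(): the state, without advancing time (a new reading comes with each control period).
- imaging.get_image(name): name is "side" or "top"; returns a dict with "color" (400x640x3 uint8, red, green, blue), "fx", "fy", "cx", "cy" (pixels), "dist_coeffs" ([k1, k2, p1, p2, k3] as OpenCV has them; the pictures are not rectified), "rvec" (rotation vector, rad) and "tvec" (3), from world to camera coordinates, as OpenCV has them. Camera axes: x right, y down, z forward; pixel columns grow to the right and rows downward; lengths in m; the calibration is good to about 2 mm. A picture is of the moment at which its call begins. There is no depth.
- workorder.sign_off(): hands the job in, once; it reports no verdict.
Trained networks look in the newest picture that a camera, given by its name, has taken for a name from the list of things; names that differ only in an ending like _2 or _b are one class to them, and where a whole thing is asked for, a point or a joint stands for the part that bears it (a point fixed in the world has none). Each returns a list of dicts, best first, with "p" (0 to 1); they miss things now and then, are a little off and sometimes report something else, mostly with a low value. They report only what shows in the picture. A call takes as long as a camera call. They do not tell look-alikes from the thing itself.
- outline_of(camera, thing): "mask" (400x640 bool, what is visible of it) and "rect" ([left, top, width, height] in pixels, round what is visible of it).
The state is a dict: "clock": time; "joints": joint angles; "dq": joint speeds; "joint_efforts": joint torques, N m; "position": TCP position; "ee_rot": TCP orientation; "force": force on the tool from outside, world axes, zero at the start; "ft_torque": the same for the moment, N m; "width": opening from 0.0 (shut) to 1.0 (fully open).
Only numpy, scipy, OpenCV 4.12 (cv2) and the standard library are available. Lean on these libraries where they do the work, as an engineer would, in place of code of your own. Each camera call takes 0.05 s, during which the arm holds its last target. There are 200 camera calls.

## Working session

There is one attempt and no reset: what is moved stays moved. The work goes in short steps, Python scripts to look and compute and a tool call to move; the robot and the scene stay as the last step left them, time stands still between calls to the robot, and variables do not carry over. Pictures are saved under pics/ and viewed, about 12 in all and at most 16, crops included, and the job is handed in when it is done.

Besides the shell and the picture viewer there is one more tool, called after "Call:" by a JSON object that holds its "op" and its "data". move_arm: Moves the arm, as the interface text tells. Its arguments: {"type":"object","properties":{"series":{"type":"array"},"grip":{"type":"number"},"force":{"type":"number"}},"required":["series"]}

```bash
mkdir -p pics; ls; cat > h.py <<'E'
import cv2,numpy as np
from cell import monitor,imaging,workorder,outline_of
def shot(n,fn=None):
    im=imaging.get_image(n)
    if fn: cv2.imwrite(fn,im["color"][:,:,::-1])
    return im
def cal(im):
    K=np.array([[im["fx"],0,im["cx"]],[0,im["fy"],im["cy"]],[0,0,1.]])
    R=cv2.Rodrigues(np.array(im["rvec"],float))[0]; t=np.array(im["tvec"],float).reshape(3)
    return K,np.array(im["dist_coeffs"],float),R,t
def toplane(im,uv,z):
    K,d,R,t=cal(im)
    u=cv2.undistortPoints(np.array(uv,float).reshape(-1,1,2),K,d).reshape(-1,2)
    r=np.c_[u,np.ones(len(u))]@R; c=-R.T@t
    return c+r*((z-c[2])/r[:,2])[:,None]
def proj(im,P):
    K,d,R,t=cal(im)
    return cv2.projectPoints(np.array(P,float).reshape(-1,1,3),np.array(im["rvec"],float),t,K,d)[0].reshape(-1,2)
E
python3 - <<'E'
from h import *
s=monitor.observe(); print({k:np.round(v,3).tolist() for k,v in s.items()})
for n in("top","side"):
    im=shot(n,f"pics/{n}0.png"); K,d,R,t=cal(im); print(n,(-R.T@t).round(3),R.round(2).tolist(),im["fx"])
    if n=="top": T=im
for n,z in [("base_plate",0),("wide_disc",.006),("transformer",.022),("narrow_disc",.006),("dish",.007),("collar",.016),("carton",.05),("metal_box",.05),("solder_reel",.04)]:
    for o in outline_of("top",n)[:3]:
        m=o["mask"].astype(np.uint8); M=cv2.moments(m,True); c=[M["m10"]/M["m00"],M["m01"]/M["m00"]]
        print(n,round(o["p"],2),np.round(o["rect"]),np.round(c,1),toplane(T,c,z).round(4)[0,:2])
E
```

```text
pics
{'clock': 0.0, 'joints': [1.112, 0.435, 0.025, 1.574, -0.012, 1.134, -0.075], 'dq': [-0.001, -0.001, -0.001, 0.001, -0.001, -0.001, 0.001], 'joint_efforts': [-0.001, -66.786, 0.985, -31.446, -0.061, 0.043, 0.0], 'position': [0.217, -0.585, 0.245], 'ee_rot': [-3.091, -0.556, 0.001], 'force': [0.205, 0.429, -0.452], 'ft_torque': [0.006, 0.018, -0.002], 'width': 1.002}
top [0.479 0.013 1.017] [[0.0, -1.0, 0.0], [-1.0, -0.0, -0.06], [0.06, -0.0, -1.0]] 445.4901242600901
side [0.193 0.841 0.698] [[-0.93, -0.37, -0.02], [-0.2, 0.55, -0.81], [0.31, -0.75, -0.58]] 489.15688366428236
base_plate 0.72 [454. 148.  64. 100.] [483.7 197. ] [ 0.551  -0.3727]
base_plate 0.56 [311. 173.  14.  12.] [318.4 178.8] [0.5913 0.0086]
wide_disc 0.87 [259. 118.  30.  29.] [276.3 133.3] [0.6956 0.1057]
wide_disc 0.7 [252. 163.  22.  25.] [261.3 177.1] [0.5942 0.1391]
narrow_disc 0.78 [348. 273.  21.  19.] [357.2 282.5] [ 0.3562 -0.0795]
narrow_disc 0.69 [374. 234.  18.  23.] [380.4 246.4] [ 0.4375 -0.1323]
dish 0.63 [311. 173.  13.  14.] [318.3 179.2] [0.5897 0.0089]
collar 0.68 [372. 239.  20.  16.] [380.5 247.2] [ 0.4362 -0.131 ]
collar 0.46 [371. 175.  11.  10.] [376.8 179.6] [ 0.5884 -0.1234]
carton 0.89 [251. 240.  24.  23.] [261.1 249. ] [0.433  0.1324]
metal_box 0.73 [136. 205.  65.  50.] [167.8 230.6] [0.4716 0.3365]
solder_reel 0.9 [336. 100.  17.  26.] [345.4 112.1] [ 0.7368 -0.051 ]
```

View pics/top0.png

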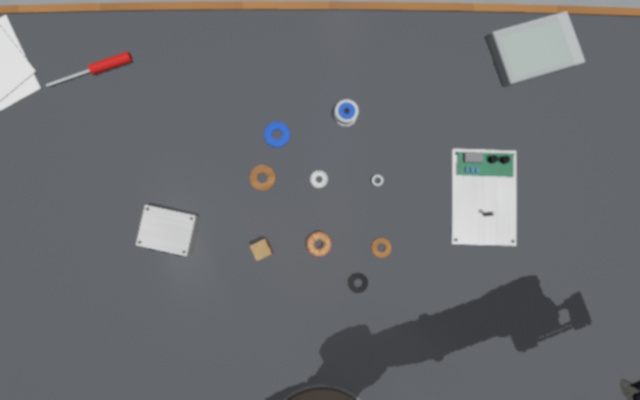

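View pics/side0.png

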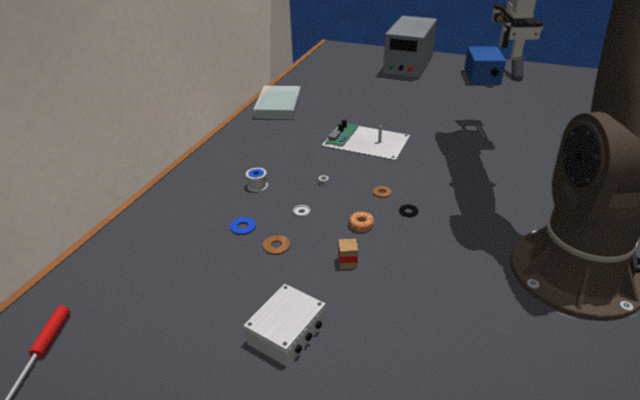

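The top view shows the wide disc at (262,177), dish (319,179), collar (377,180), transformer (319,244) and narrow disc (381,247). The decoys are blue (277,133) and black (358,283), and the stud is near (484,213) on the plate. The side view agrees. Next I'll fit these precisely.

```bash
cat >> h.py <<'E'
def blob(im,c,r=22,thr=28):
    """centroid of hole-filled non-bench blob around pixel c"""
    a=im["color"].astype(float); x,y=int(c[0]),int(c[1])
    w=a[y-r:y+r+1,x-r:x+r+1]; bg=np.median(np.r_[w[0],w[-1],w[:,0],w[:,-1]],axis=0)
    m=(np.abs(w-bg).max(2)>thr).astype(np.uint8)
    cs=cv2.findContours(m,cv2.RETR_EXTERNAL,cv2.CHAIN_APPROX_NONE)[0]
    k=max(cs,key=cv2.contourArea); f=np.zeros_like(m); cv2.drawContours(f,[k],-1,1,-1)
    ys,xs=np.nonzero(f); return np.array([xs.mean()+x-r,ys.mean()+y-r]),cv2.boundingRect(k)[2:],len(xs)
E
python3 - <<'E'
from h import *
T=shot("top");S=shot("side")
ps={"wide":((262,177),(276,244),.003),"dish":((319,179),(301,210),.0035),"collar":((377,180),(323,180),.008),"transf":((319,244),(361,221),.011),"narrow":((381,247),(382,191),.003)}
for n,(a,b,z) in ps.items():
    for im,c,nm in((T,a,"top"),(S,b,"side")):
        try:
            uv,wh,N=blob(im,c,20 if nm=="top" else 18); print(n,nm,uv.round(2),wh,N,toplane(im,uv,z).round(4)[0,:2])
        except Exception as e: print(n,nm,e)
m=(T["color"].min(2)>150).astype(np.uint8);m[:, :440]=0;m[:,530:]=0;m[:140]=0;m[260:]=0
m=cv2.morphologyEx(m,cv2.MORPH_CLOSE,np.ones((5,5)))
c=max(cv2.findContours(m,cv2.RETR_EXTERNAL,cv2.CHAIN_APPROX_NONE)[0],key=cv2.contourArea)
P=toplane(T,c.reshape(-1,2),.004)[:,:2].astype(np.float32)
print("plate",cv2.minAreaRect(P),P.min(0),P.max(0))
A=cv2.resize(T["color"][140:255,440:530],None,fx=6,fy=6,interpolation=cv2.INTER_CUBIC)
cv2.imwrite("pics/a.png",A[:600,:,::-1])
B=cv2.resize(S["color"][110:170,310:420],None,fx=7,fy=7,interpolation=cv2.INTER_CUBIC)
cv2.imwrite("pics/b.png",B[:,:,::-1])
E
```

```text
wide top [261.99 177.37] (27, 26) 538 [0.594  0.1379]
wide side [275.9  244.45] (27, 20) 438 [0.5943 0.1393]
dish top [318.53 178.68] (18, 19) 278 [0.5913 0.0083]
dish side [301.41 209.8 ] (18, 12) 161 [0.5921 0.0066]
collar top [377.38 179.9 ] (12, 13) 126 [ 0.5885 -0.1258]
collar side [323.07 177.65] (11, 7) 57 [ 0.5923 -0.1332]
transf top [318.7  243.93] (25, 25) 502 [0.4429 0.0075]
transf side [360.61 221.99] (26, 23) 481 [0.4441 0.0113]
narrow top [381.18 247.37] (20, 20) 328 [ 0.4352 -0.1344]
narrow side [381.66 191.49] (19, 12) 186 [ 0.4358 -0.1318]
plate ((0.5515817403793335, -0.3719055652618408), (0.15068629384040833, 0.22236368060112), 88.5413818359375) [ 0.44068536 -0.44998187] [ 0.66394985 -0.29389003]
```

View pics/a.png

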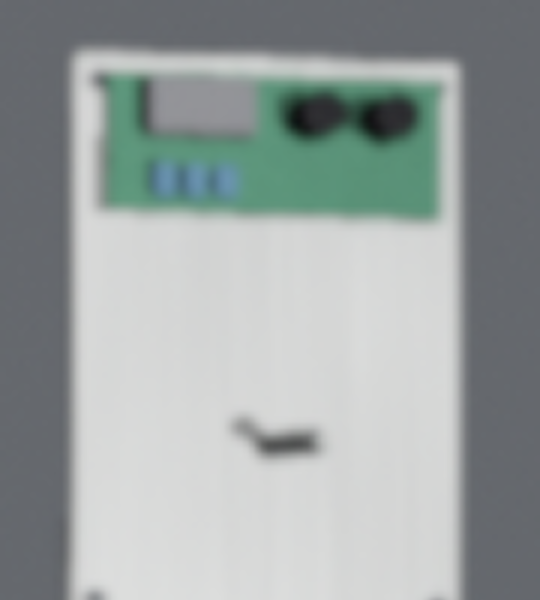

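View pics/b.png

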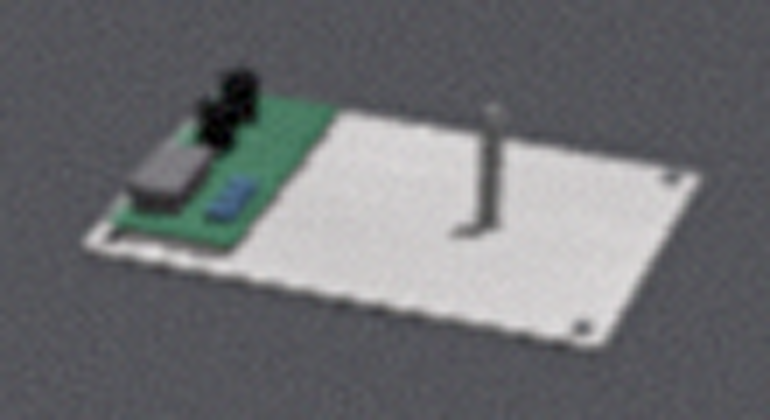

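The top crop shows the stud leaning right, from its base at about (483.5,214) to its tip at about (493,213), with its shadow up-left. The side crop shows the tip at about (380,125) and the base at (379,142).

```bash
python3 - <<'E'
from h import *
T=shot("top");S=shot("side")
X=(.5116,-.3709)
for im in(T,S): print(proj(im,[[*X,.004],[*X,.050],[*X,.058]]).round(2).tolist())
print(toplane(T,[[483.2,213.8]],.004),toplane(T,[[492.7,213]],.056),toplane(S,[[379.9,125.5]],.058),toplane(S,[[379,142]],.004))
# dark centroid of stud in both
g=T["color"][205:222,475:500].min(2).astype(int);print(g)
# side plate fit
m=(S["color"].min(2)>130).astype(np.uint8);m[:120]=0;m[165:]=0;m[:,:315]=0;m[:,420:]=0
for i in range(123,147): print(i,S["color"][i,372:388].min(1).tolist())
# jaw yaw
print(cv2.Rodrigues(np.array(monitor.observe()["ee_rot"]))[0].round(3))
E
```

```text
[[483.86, 213.98], [491.68, 213.32], [493.12, 213.2]]
[[379.35, 141.57], [380.15, 127.28], [380.29, 124.74]]
[[ 0.51201077 -0.36938     0.004     ]] [[ 0.51209874 -0.37078472  0.056     ]] [[ 0.5113313  -0.36605625  0.058     ]] [[ 0.51183382 -0.36815325  0.004     ]]
[[214 213 213 213 215 215 214 214 214 214 214 215 215 214 214 214 214 214
  213 213 212 211 212 213 215]
 [214 213 213 213 214 215 214 214 214 214 214 215 215 214 214 214 214 213
  213 212 212 211 212 213 214]
 [214 213 213 213 213 214 213 214 214 214 215 215 215 214 214 214 214 214
  213 213 212 211 212 213 214]
 [214 214 213 210 207 205 206 210 213 213 214 215 215 214 214 214 214 214
  213 213 212 211 211 212 214]
 [215 214 210 202 190 183 187 199 209 212 214 214 214 213 213 213 213 213
  213 212 212 211 212 212 214]
 [214 214 207 190 169 157 162 180 198 208 210 210 208 206 204 204 204 205
  208 211 211 211 211 212 214]
 [215 214 206 187 164 149 148 158 176 191 195 192 187 181 177 177 177 182
  196 207 210 211 211 212 214]
 [215 214 209 198 181 166 153 143 143 152 156 151 144 135 131 131 136 156
  184 201 209 211 211 
[... 2253 characters left out ...]
9, 162, 198, 206, 203, 204, 200, 202]
140 [205, 205, 207, 208, 206, 184, 118, 77, 96, 160, 201, 203, 202, 204, 204, 204]
141 [202, 202, 203, 197, 194, 163, 115, 78, 96, 156, 197, 205, 206, 204, 200, 205]
142 [202, 201, 187, 158, 131, 119, 97, 102, 120, 165, 196, 203, 207, 203, 205, 205]
143 [200, 200, 164, 138, 126, 129, 136, 172, 187, 200, 204, 205, 201, 201, 205, 203]
144 [203, 198, 193, 185, 187, 190, 193, 205, 205, 204, 203, 204, 200, 203, 206, 205]
145 [200, 204, 201, 204, 206, 208, 202, 203, 203, 203, 207, 200, 200, 203, 202, 198]
146 [200, 202, 203, 201, 201, 204, 202, 205, 202, 201, 203, 202, 205, 203, 203, 203]
[[ 0.937  0.348  0.   ]
 [ 0.348 -0.937 -0.   ]
 [-0.     0.    -1.   ]]
```

Call:
{"op": "move_arm", "data": {"series": [[2.1,4,0,0,0,-4],[2.1,4,0,0,0,-4],[2.1,4,0,0,0,-4],[2.1,4,0,0,0,-4],[2.1,4,0,0,0,-4.4],[2.1,4,0,0,0,0],[2.1,4,0,0,0,0],[2.1,4,0,0,0,0]], "grip": 0.85, "force": 20}}

```text
clock: 1.55
position: [0.3863, -0.2642, 0.2461]
ee_rot: [3.141, -0.001, 0.001]
force: [1.4, -0.5, -0.2]
width: 0.855
```

Call:
{"op": "move_arm", "data": {"series": [[2.1,4,0,0,0,0],[2.1,4,0,0,0,0],[2.1,4,0,0,0,0],[2.1,4,0,0,0,0],[2.1,4,-1,0,0,0],[2.1,4,-2,0,0,0],[2.1,4,-3,0,0,0],[2.1,4,-3,0,0,0]]}}

```text
clock: 2.35
position: [0.5514, 0.0495, 0.1599]
ee_rot: [-3.141, 0.001, -0.002]
force: [0.9, -0.9, 0.5]
width: 0.848
```

Call:
{"op": "move_arm", "data": {"series": [[2,4.2,0,0,0,0],[2.05,4.15,0,0,0,0],[0,0,-3,0,0,0],[0,0,-3,0,0,0],[0,0,0,0,0,0]]}}

```text
clock: 2.85
position: [0.5884, 0.1308, 0.0968]
ee_rot: [3.14, 0.001, -0.01]
force: [-0.1, 0.1, -0.1]
width: 0.848
```

```bash
python3 - <<'E'
from h import *
print(monitor.observe()["position"])
T=shot("top");S=shot("side")
A=cv2.resize(T["color"][130:220,210:310],None,fx=4,fy=4,interpolation=cv2.INTER_CUBIC)
B=cv2.resize(S["color"][180:270,230:330],None,fx=4,fy=4,interpolation=cv2.INTER_CUBIC)
cv2.imwrite("pics/c.png",np.hstack([A,B])[:,:,::-1])
E
```

```text
[0.58841177 0.13080136 0.09675902]
```

View pics/c.png

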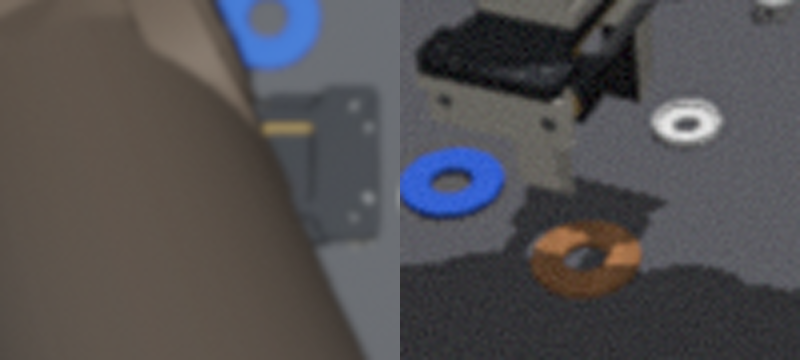

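The gripper is above the wide disc with the blue decoy clear of the fingers. I'll correct the remaining offset and go down.

Call:
{"op": "move_arm", "data": {"series": [[0.28,0.36,-2,0,0,0],[0.28,0.36,-2,0,0,0],[0,0,-2,0,0,0],[0,0,0,0,0,0],[0,0,0,0,0,0]]}}

```text
clock: 3.45
position: [0.5974, 0.1385, 0.0421]
ee_rot: [-3.141, 0.001, -0.002]
force: [-0.5, 0.3, 0.5]
width: 0.851
```

```bash
python3 - <<'E'
from h import *
for i in range(3):
    s=monitor.observe();print(s["position"].round(4) if hasattr(s["position"],"round") else s["position"],s["ee_rot"],s["clock"]); shot("top")
E
```

```text
[0.5974 0.1385 0.0421] [-3.14126905e+00  1.45074973e-03 -2.38763319e-03] 3.45
[0.5977 0.1387 0.0424] [-3.14094626e+00  1.27785030e-03 -3.75868754e-03] 3.5
[0.5977 0.1387 0.0424] [-3.14087270e+00  1.30848574e-03 -4.28456980e-03] 3.55
```

Call:
{"op": "move_arm", "data": {"series": [[-0.35,0,-1,0,0,0],[0,0,-1.1,0,0,0],[0,0,0,0,0,0],[0,0,0,0,0,0],[0,0,0,0,0,0]]}}

```text
clock: 4.1
position: [0.593, 0.1387, 0.0194]
ee_rot: [3.142, -0.0, 0.0]
force: [-1.1, -1.6, 8.8]
width: 0.844
```

Call:
{"op": "move_arm", "data": {"series": [[0,0,0,0,0,0],[0,0,0,0,0,0],[0,0,0,0,0,0],[0,0,0,0,0,0],[0,0,0,0,0,0],[0,0,0,0,0,0]], "grip": 0.3}}

```text
clock: 4.7
position: [0.5934, 0.1387, 0.0194]
ee_rot: [-3.141, 0.0, -0.001]
force: [0.1, -0.6, 6.9]
width: 0.644
```

Call:
{"op": "move_arm", "data": {"series": [[0,0,3,0,0,0],[0,0,4,0,0,0],[-0.7,-4.4,3,0,0,0],[-0.7,-4.4,0,0,0,0],[-0.7,-4.4,0,0,0,0],[-0.7,-4.4,0,0,0,0],[-0.7,-4.4,0,0,0,0],[-0.7,-4.4,0,0,0,0]]}}

```text
clock: 5.5
position: [0.5506, -0.124, 0.1165]
ee_rot: [-3.142, 0.0, 0.001]
force: [0.6, -0.0, -0.6]
width: 0.642
```

Call:
{"op": "move_arm", "data": {"series": [[-0.7,-4.4,0,0,0,0],[-0.7,-4.4,0,0,0,0],[-0.7,-4.4,0,0,0,0],[-0.7,-4.4,0,0,0,0],[-0.7,-4.4,0,0,0,0],[0,0,0,0,0,0],[0,0,0,0,0,0],[0,0,0,0,0,0]]}}

```text
clock: 6.3
position: [0.5167, -0.3408, 0.1166]
ee_rot: [-3.14, -0.002, 0.001]
force: [0.0, 0.5, 0.4]
width: 0.64
```

Call:
{"op": "move_arm", "data": {"series": [[-0.5,-2.9,0,0,0,0],[0,0,0,0,0,0],[0,0,0,0,0,0],[0,0,0,0,0,0],[0,0,0,0,0,0]]}}

```text
clock: 6.8
position: [0.5121, -0.3698, 0.1174]
ee_rot: [-3.141, -0.003, -0.0]
force: [0.0, 0.3, 0.8]
width: 0.642
```

```bash
cat >> h.py <<'E'
def view(fn):
    T=shot("top");S=shot("side")
    A=cv2.resize(T["color"][160:260,440:540],None,fx=4,fy=4,interpolation=cv2.INTER_CUBIC)
    B=cv2.resize(S["color"][75:175,330:430],None,fx=4,fy=4,interpolation=cv2.INTER_CUBIC)
    cv2.imwrite(fn,np.hstack([A,B])[:,:,::-1])
    print(monitor.observe()["position"].round(4))
E
python3 -c "
from h import *
view('pics/d.png')"
```

```text
[ 0.5119 -0.3704  0.1174]
```

View pics/d.png

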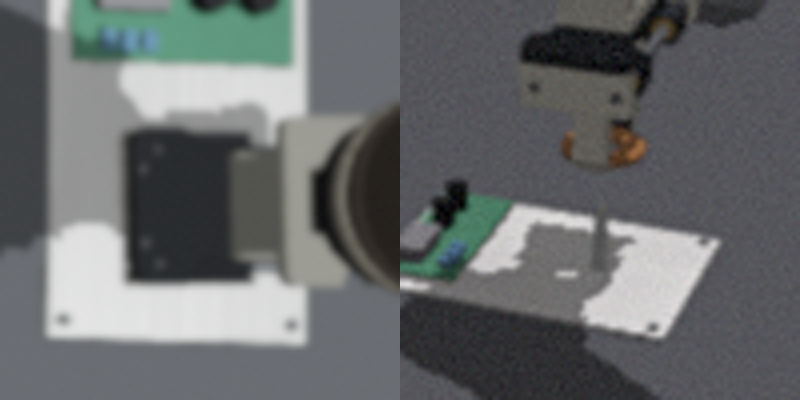

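The disc is held level above the stud, whose tip is at about (600,205) in the right-hand crop. Lowering now.

Call:
{"op": "move_arm", "data": {"series": [[0,0,-2,0,0,0],[0,0,-2,0,0,0],[0,0,-2,0,0,0],[0,0,-2,0,0,0],[0,0,-0.9,0,0,0],[0,0,0,0,0,0],[0,0,0,0,0,0],[0,0,0,0,0,0]]}}

```text
clock: 7.7
position: [0.5122, -0.3717, 0.0295]
ee_rot: [3.141, -0.0, 0.002]
force: [0.3, -0.4, -0.5]
width: 0.639
```

Call:
{"op": "move_arm", "data": {"series": [[0,0,-0.4,0,0,0],[0,0,-0.2,0,0,0],[0,0,0,0,0,0],[0,0,0,0,0,0],[0,0,0,0,0,0]]}}

```text
clock: 8.2
position: [0.5118, -0.3716, 0.0234]
ee_rot: [3.141, -0.001, 0.001]
force: [-0.7, 1.8, 7.8]
width: 0.641
```

Call:
{"op": "move_arm", "data": {"series": [[0,0,0,0,0,0],[0,0,0,0,0,0],[0,0,0,0,0,0],[0,0,0,0,0,0]], "grip": 0.8}}

```text
clock: 8.6
position: [0.5121, -0.3733, 0.0235]
ee_rot: [3.139, -0.002, 0.003]
force: [0.1, -3.8, 5.4]
width: 0.797
```

Call:
{"op": "move_arm", "data": {"series": [[0,0,3,0,0,0],[0,0,5,0,0,0],[0,0,2,0,0,0],[-0.7,4.2,0,0,0,0],[-0.8,4.2,0,0,0,0],[-0.8,4.2,0,0,0,0],[-0.8,4.2,0,0,0,0],[-0.8,4.2,0,0,0,0]]}}

```text
clock: 9.4
position: [0.472, -0.1598, 0.1226]
ee_rot: [3.141, -0.001, 0.001]
force: [1.0, 0.4, 0.7]
width: 0.799
```

Call:
{"op": "move_arm", "data": {"series": [[-0.8,4.2,0,0,0,0],[-0.8,4.2,0,0,0,0],[-0.8,4.2,0,0,0,0],[-0.6,4.2,0,0,0,0],[0,0,0,0,0,0],[0,0,0,0,0,0],[0,0,0,0,0,0],[0,0,0,0,0,0]]}}

```text
clock: 10.2
position: [0.4427, 0.0052, 0.1223]
ee_rot: [3.141, -0.004, -0.0]
force: [-0.8, -0.9, -0.0]
width: 0.801
```

```bash
python3 - <<'E'
from h import *
view('pics/e.png')
T=shot("top")
B=T["color"][170:255,450:520]
im=cv2.resize(B,None,fx=6,fy=6,interpolation=cv2.INTER_CUBIC)
S=shot("side")["color"][110:170,330:420]
im2=cv2.resize(S,(400,266),interpolation=cv2.INTER_CUBIC)
im2=cv2.copyMakeBorder(im2,0,im.shape[0]-266,0,0,cv2.BORDER_CONSTANT)
cv2.imwrite("pics/e2.png",np.hstack([im[:, :390],im2])[:,:,::-1])
E
```

```text
[0.4426 0.0054 0.1223]
```

View pics/e2.png

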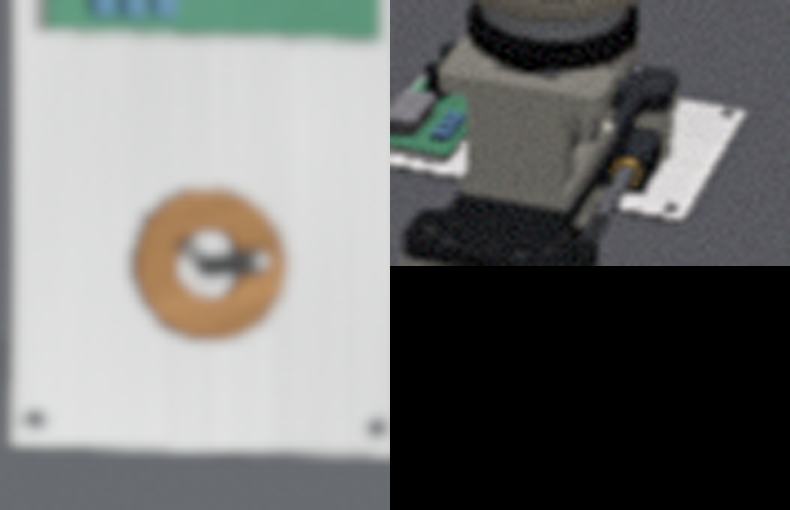

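The wide disc is flat and centred on the stud (stud base at about (205,262), hole centre (208,265) in the crop). Next, the transformer.

Call:
{"op": "move_arm", "data": {"series": [[0,0.3,-3,0,0,0],[0,0,-3,0,0,0],[0,0,-2.8,0,0,0],[0,0,-1,0,0,0],[0,0,0,0,0,0],[0,0,0,0,0,0],[0,0,0,0,0,0]]}}

```text
clock: 11.1
position: [0.4434, 0.0096, 0.0255]
ee_rot: [-3.142, 0.001, -0.003]
force: [0.5, 0.5, -0.3]
width: 0.8
```

Call:
{"op": "move_arm", "data": {"series": [[0,0,0,0,0,0],[0,0,0,0,0,0],[0,0,0,0,0,0],[0,0,0,0,0,0],[0,0,0,0,0,0]], "grip": 0.3, "force": 35}}

```text
clock: 11.6
position: [0.4428, 0.0093, 0.0249]
ee_rot: [3.141, -0.001, 0.001]
force: [-1.2, -1.2, 8.2]
width: 0.6
```

Call:
{"op": "move_arm", "data": {"series": [[0,0,3,0,0,0],[0,0,4,0,0,0],[0,0,3,0,0,0],[0.7,-4.2,0,0,0,0],[0.8,-4.2,0,0,0,0],[0.8,-4.2,0,0,0,0],[0.8,-4.2,0,0,0,0],[0.8,-4.2,0,0,0,0]]}}

```text
clock: 12.4
position: [0.4811, -0.202, 0.1242]
ee_rot: [-3.141, 0.0, 0.001]
force: [1.3, -0.0, -2.9]
width: 0.603
```

Call:
{"op": "move_arm", "data": {"series": [[0.8,-4.2,0,0,0,0],[0.8,-4.2,0,0,0,0],[0.8,-4.2,0,0,0,0],[0.6,-4.2,0,0,0,0],[0,0,0,0,0,0],[0,0,0,0,0,0],[0,0,0,0,0,0],[0,0,0,0,0,0]]}}

```text
clock: 13.2
position: [0.5116, -0.3667, 0.1243]
ee_rot: [-3.141, -0.003, 0.0]
force: [0.5, 0.8, -3.2]
width: 0.603
```

Call:
{"op": "move_arm", "data": {"series": [[0,-0.4,0,0,0,0],[0,0,0,0,0,0],[0,0,-2,0,0,0],[0,0,-2,0,0,0],[0,0,0,0,0,0],[0,0,0,0,0,0]]}}

```text
clock: 13.8
position: [0.5114, -0.3722, 0.0845]
ee_rot: [-3.141, 0.0, 0.001]
force: [0.1, -0.4, -2.6]
width: 0.598
```

Call:
{"op": "move_arm", "data": {"series": [[0,0.15,-2,0,0,0],[0,0,-1.5,0,0,0],[0,0,-0.9,0,0,0],[0,0,0,0,0,0],[0,0,0,0,0,0],[0,0,0,0,0,0]]}}

```text
clock: 14.4
position: [0.512, -0.3712, 0.0411]
ee_rot: [3.141, -0.001, 0.002]
force: [0.3, -1.1, -2.4]
width: 0.601
```

Call:
{"op": "move_arm", "data": {"series": [[0,0,-0.3,0,0,0],[0,0,-0.3,0,0,0],[0,0,0,0,0,0],[0,0,0,0,0,0],[0,0,0,0,0,0]]}}

```text
clock: 14.9
position: [0.5118, -0.3711, 0.035]
ee_rot: [3.141, -0.0, 0.001]
force: [-2.4, 1.2, 6.9]
width: 0.604
```

Contact is at the expected height (TCP 35 mm). Release, retreat, and go to the narrow disc at (.4355, -.1337).

Call:
{"op": "move_arm", "data": {"series": [[0,0,0,0,0,0],[0,0,0,0,0,0],[0,0,0,0,0,0],[0,0,3,0,0,0],[0,0,4,0,0,0],[0,0,1,0,0,0],[-1.2,4,0,0,0,0],[-1.3,4,0,0,0,0]], "grip": 0.78, "force": 20}}

```text
clock: 15.7
position: [0.4864, -0.2909, 0.1145]
ee_rot: [3.141, -0.004, 0.002]
force: [0.6, 1.3, -0.0]
width: 0.782
```

Call:
{"op": "move_arm", "data": {"series": [[-1.3,4,0,0,0,0],[-1.3,4,0,0,0,0],[-1.3,4,0,0,0,0],[-1.2,3.7,0,0,0,0],[0,0,0,0,0,0],[0,0,0,0,0,0],[0,0,0,0,0,0],[0,0,0,0,0,0]], "grip": 0.68}}

```text
clock: 16.5
position: [0.4358, -0.1351, 0.1142]
ee_rot: [3.141, -0.004, 0.0]
force: [-0.6, -0.4, 0.2]
width: 0.68
```

```bash
python3 - <<'E'
from h import *
view('pics/f.png')
E
```

```text
[ 0.4357 -0.1348  0.1142]
```

View pics/f.png

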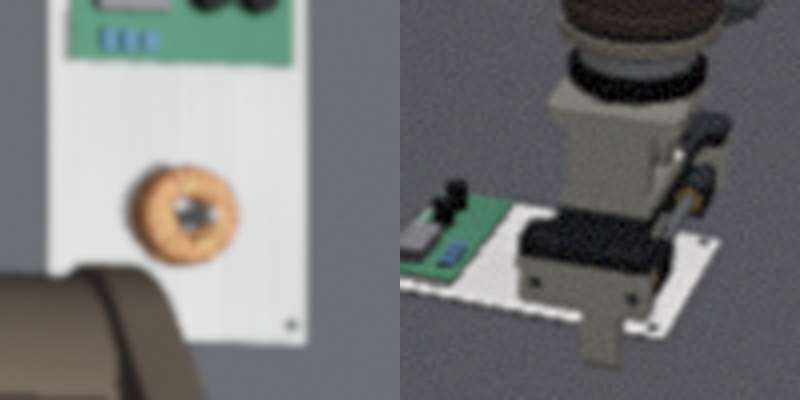

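The transformer sits flat on the disc with the stud visible in its hole. Now the narrow disc.

Call:
{"op": "move_arm", "data": {"series": [[0,0.1,-3,0,0,0],[0,0,-3,0,0,0],[0,0,-2.2,0,0,0],[0,0,-1.1,0,0,0],[0,0,0,0,0,0],[0,0,0,0,0,0],[0,0,0,0,0,0]]}}

```text
clock: 17.3
position: [0.436, -0.1331, 0.0218]
ee_rot: [3.141, -0.001, 0.001]
force: [-0.1, 0.5, -0.2]
width: 0.676
```

Call:
{"op": "move_arm", "data": {"series": [[0,0,0,0,0,0],[0,0,0,0,0,0],[0,0,0,0,0,0],[0,0,0,0,0,0],[0,0,0,0,0,0]], "grip": 0.2}}

```text
clock: 17.8
position: [0.4357, -0.1329, 0.0216]
ee_rot: [3.141, -0.0, 0.001]
force: [-0.7, -1.1, 4.7]
width: 0.481
```

Call:
{"op": "move_arm", "data": {"series": [[0,0,3,0,0,0],[0,0,4,0,0,0],[0,0,3,0,0,0],[1.2,-4,0,0,0,0],[1.3,-4,0,0,0,0],[1.3,-4,0,0,0,0],[1.3,-4,0,0,0,0],[1.3,-4,0,0,0,0]]}}

```text
clock: 18.6
position: [0.4996, -0.3345, 0.1212]
ee_rot: [-3.141, 0.001, 0.0]
force: [0.4, -0.0, 0.0]
width: 0.479
```

Call:
{"op": "move_arm", "data": {"series": [[1.2,-3.7,0,0,0,0],[0,0,0,0,0,0],[0,0,0,0,0,0],[0,0,0,0,0,0],[0,0,0,0,0,0]]}}

```text
clock: 19.1
position: [0.5115, -0.3682, 0.1214]
ee_rot: [-3.141, -0.002, 0.001]
force: [-0.1, 0.1, -0.2]
width: 0.482
```

Call:
{"op": "move_arm", "data": {"series": [[0,-0.15,-2,0,0,0],[0,0,-2,0,0,0],[0,0,-1.5,0,0,0],[0,0,-0.7,0,0,0],[0,0,0,0,0,0],[0,0,0,0,0,0],[0,0,0,0,0,0]]}}

```text
clock: 19.8
position: [0.5121, -0.3717, 0.0603]
ee_rot: [3.141, -0.0, 0.002]
force: [0.3, 1.0, 0.6]
width: 0.48
```

Call:
{"op": "move_arm", "data": {"series": [[0,0,-0.3,0,0,0],[0,0,-0.3,0,0,0],[0,0,0,0,0,0],[0,0,0,0,0,0],[0,0,0,0,0,0]]}}

```text
clock: 20.3
position: [0.5116, -0.3715, 0.0534]
ee_rot: [3.141, -0.0, 0.0]
force: [0.7, -0.5, 1.0]
width: 0.48
```

Call:
{"op": "move_arm", "data": {"series": [[0,0,-0.1,0,0,0],[0,0,0,0,0,0],[0,0,0,0,0,0],[0,0,3,0,0,0],[0,0,4,0,0,0],[0,0,0,0,0,0],[0.9,4.2,0,0,0,0],[0.9,4.2,0,0,0,0]], "grip": 0.64}}

```text
clock: 21.1
position: [0.5292, -0.2879, 0.1224]
ee_rot: [3.141, -0.006, 0.001]
force: [0.1, 0.9, 0.1]
width: 0.636
```

Call:
{"op": "move_arm", "data": {"series": [[0.9,4.2,0,0,0,0],[0.9,4.2,0,0,0,0],[0.9,4.2,0,0,0,0],[0.9,4.2,0,0,0,0],[0.9,4.2,0,0,0,0],[0.9,4.2,0,0,0,0],[0.8,4.2,0,0,0,0],[0,0,0,0,0,0]]}}

```text
clock: 21.9
position: [0.5921, 0.0153, 0.1225]
ee_rot: [-3.137, -0.014, -0.002]
force: [0.0, 0.3, 0.2]
width: 0.638
```

Call:
{"op": "move_arm", "data": {"series": [[0,0,0,0,0,0],[0,0,0,0,0,0]]}}

```text
clock: 22.1
position: [0.5912, 0.0053, 0.1221]
ee_rot: [3.141, -0.002, -0.001]
force: [-1.6, -0.2, 0.6]
width: 0.636
```

```bash
python3 - <<'E'
from h import *
view('pics/g.png')
E
```

```text
[0.5913 0.0048 0.1222]
```

View pics/g.png

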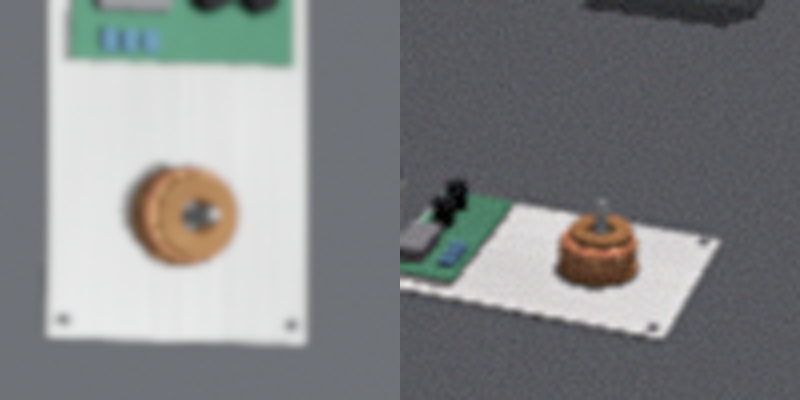

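The first three parts are stacked level. The stud tip, at about (215,213) in the left crop, sits where I predicted. Now the dish.

Call:
{"op": "move_arm", "data": {"series": [[0,0.3,-3,0,0,0],[0,0,-3,0,0,0],[0,0,-3,0,0,0],[0,0,-1,0,0,0],[0,0,0,0,0,0],[0,0,0,0,0,0],[0,0,0,0,0,0]]}}

```text
clock: 22.9
position: [0.5922, 0.0094, 0.0234]
ee_rot: [-3.142, 0.001, -0.002]
force: [-0.1, 0.4, -0.5]
width: 0.64
```

Call:
{"op": "move_arm", "data": {"series": [[0,0,0,0,0,0],[0,0,0,0,0,0],[0,0,0,0,0,0],[0,0,0,0,0,0],[0,0,0,0,0,0]], "grip": 0.15}}

```text
clock: 23.4
position: [0.5917, 0.0096, 0.0228]
ee_rot: [3.141, -0.001, 0.001]
force: [-0.6, 0.0, 5.5]
width: 0.414
```

Call:
{"op": "move_arm", "data": {"series": [[0,0,3,0,0,0],[0,0,4,0,0,0],[0,0,3,0,0,0],[-0.8,-4.2,0,0,0,0],[-0.9,-4.2,0,0,0,0],[-0.9,-4.2,0,0,0,0],[-0.9,-4.2,0,0,0,0],[-0.9,-4.2,0,0,0,0]]}}

```text
clock: 24.2
position: [0.5468, -0.2019, 0.1223]
ee_rot: [3.142, -0.0, -0.0]
force: [0.4, -0.1, -0.3]
width: 0.414
```

Call:
{"op": "move_arm", "data": {"series": [[-0.9,-4.2,0,0,0,0],[-0.9,-4.2,0,0,0,0],[-0.9,-4.2,0,0,0,0],[-0.9,-4.2,0,0,0,0],[0,0,0,0,0,0],[0,0,0,0,0,0],[0,0,0,0,0,0],[0,0,0,0,0,0]]}}

```text
clock: 25.0
position: [0.5122, -0.3666, 0.1224]
ee_rot: [-3.141, -0.003, -0.0]
force: [0.1, 0.3, -0.2]
width: 0.418
```

Call:
{"op": "move_arm", "data": {"series": [[0,-0.25,-1.5,0,0,0],[0,0,-1.5,0,0,0],[0,0,0,0,0,0],[0,0,0,0,0,0],[0,0,0,0,0,0]]}}

```text
clock: 25.5
position: [0.5117, -0.3708, 0.0924]
ee_rot: [3.142, -0.0, 0.0]
force: [-0.2, -0.1, -0.0]
width: 0.415
```

```bash
python3 - <<'E'
from h import *
view('pics/i.png')
E
```

```text
[ 0.5118 -0.371   0.0928]
```

View pics/i.png

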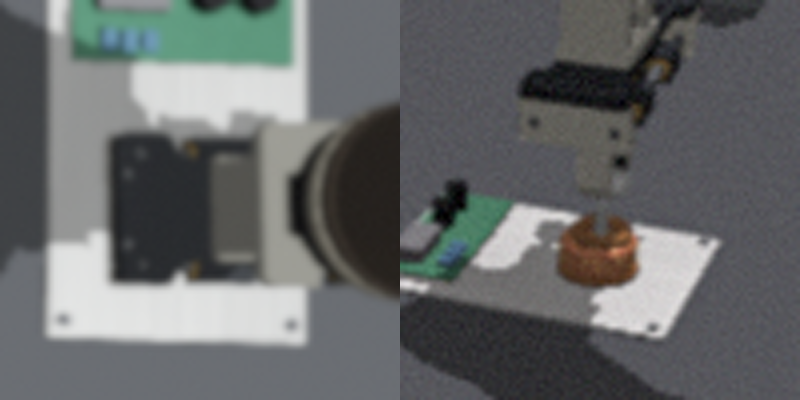

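The hand is centred above the stud, with the dish hidden between the fingers. Lowering.

Call:
{"op": "move_arm", "data": {"series": [[0,0,-1,0,0,0],[0,0,-1,0,0,0],[0,0,-0.6,0,0,0],[0,0,0,0,0,0],[0,0,0,0,0,0]]}}

```text
clock: 26.1
position: [0.5114, -0.3708, 0.066]
ee_rot: [-3.141, 0.0, 0.001]
force: [-0.0, -0.4, -0.9]
width: 0.416
```

Call:
{"op": "move_arm", "data": {"series": [[0,0,-0.3,0,0,0],[0,0,-0.3,0,0,0],[0,0,0,0,0,0],[0,0,0,0,0,0],[0,0,0,0,0,0]]}}

```text
clock: 26.6
position: [0.5118, -0.371, 0.0608]
ee_rot: [3.141, -0.001, 0.001]
force: [-1.5, 0.8, 5.5]
width: 0.416
```

Call:
{"op": "move_arm", "data": {"series": [[0,0,0,0,0,0],[0,0,0,0,0,0],[0,0,0,0,0,0],[0,0,3,0,0,0],[0,0,3,0,0,0],[0,0,0,0,0,0],[1.2,4.1,0,0,0,0],[1.3,4.1,0,0,0,0]], "grip": 0.56}}

```text
clock: 27.4
position: [0.5359, -0.2895, 0.1199]
ee_rot: [3.141, -0.006, -0.0]
force: [0.8, 0.8, -0.3]
width: 0.559
```

Call:
{"op": "move_arm", "data": {"series": [[1.3,4.1,0,0,0,0],[1.3,4.1,0,0,0,0],[1.3,4.1,0,0,0,0],[1.3,4,0,0,0,0],[0,0,0,0,0,0],[0,0,0,0,0,0],[0,0,0,0,0,0],[0,0,0,0,0,0]]}}

```text
clock: 28.2
position: [0.5879, -0.1276, 0.12]
ee_rot: [3.141, -0.004, -0.001]
force: [-0.4, 0.3, -0.7]
width: 0.561
```

```bash
python3 - <<'E'
from h import *
view('pics/j.png')
E
```

```text
[ 0.5881 -0.1273  0.1202]
```

View pics/j.png

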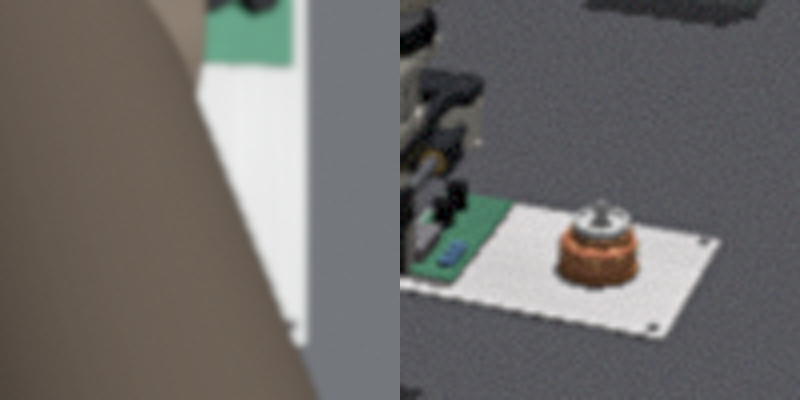

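The dish is seated level, rim up. Now the collar, gripped so the fingertips clear the dish rim.

Call:
{"op": "move_arm", "data": {"series": [[0,0,-3,0,0,0],[0,0,-3,0,0,0],[0,0,-2.5,0,0,0],[0,0,-1,0,0,0],[0,0,0,0,0,0],[0,0,0,0,0,0],[0,0,0,0,0,0]]}}

```text
clock: 29.0
position: [0.5895, -0.1261, 0.0268]
ee_rot: [3.141, -0.001, 0.004]
force: [-0.0, 0.4, 0.0]
width: 0.561
```

Call:
{"op": "move_arm", "data": {"series": [[0,0,0,0,0,0],[0,0,0,0,0,0],[0,0,0,0,0,0],[0,0,0,0,0,0],[0,0,0,0,0,0]], "grip": 0.05}}

```text
clock: 29.5
position: [0.5886, -0.1258, 0.0256]
ee_rot: [3.141, -0.0, 0.0]
force: [-1.2, 1.0, 3.4]
width: 0.272
```

Call:
{"op": "move_arm", "data": {"series": [[0,0,3,0,0,0],[0,0,4,0,0,0],[0,0,3,0,0,0],[-1.2,-4.1,0,0,0,0],[-1.3,-4.1,0,0,0,0],[-1.3,-4.1,0,0,0,0],[-1.3,-4.1,0,0,0,0],[-1.3,-4.1,0,0,0,0]]}}

```text
clock: 30.3
position: [0.5236, -0.3324, 0.1253]
ee_rot: [3.142, -0.0, -0.0]
force: [1.7, 0.0, 0.1]
width: 0.271
```

Call:
{"op": "move_arm", "data": {"series": [[-1.3,-4,0,0,0,0],[0,0,0,0,0,0],[0,0,0,0,0,0],[0,0,-1,0,0,0],[0,0,-1,0,0,0],[0,0,0,0,0,0],[0,0,0,0,0,0],[0,0,0,0,0,0]]}}

```text
clock: 31.1
position: [0.5118, -0.3705, 0.1054]
ee_rot: [3.142, 0.001, 0.0]
force: [0.2, -0.4, 0.1]
width: 0.27
```

```bash
python3 - <<'E'
from h import *
view('pics/k.png')
E
```

```text
[ 0.5118 -0.3708  0.1057]
```

View pics/k.png

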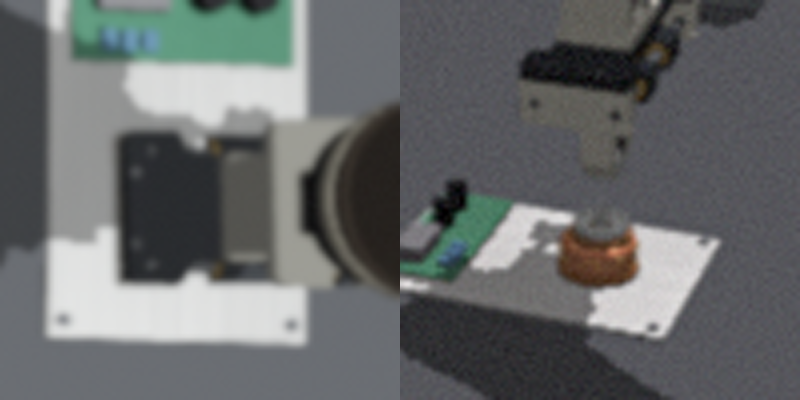

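The hand is above the stack, and the finger at about (600,160) lines up with the stud. Lowering carefully.

Call:
{"op": "move_arm", "data": {"series": [[0,0,-1,0,0,0],[0,0,-1,0,0,0],[0,0,-0.7,0,0,0],[0,0,-0.5,0,0,0],[0,0,0,0,0,0],[0,0,0,0,0,0]]}}

```text
clock: 31.8
position: [0.5115, -0.3709, 0.0733]
ee_rot: [-3.141, 0.001, 0.0]
force: [-0.3, -0.1, -1.4]
width: 0.271
```

Call:
{"op": "move_arm", "data": {"series": [[0,0,-0.3,0,0,0],[0,0,-0.3,0,0,0],[0,0,0,0,0,0],[0,0,0,0,0,0],[0,0,0,0,0,0]]}}

```text
clock: 32.3
position: [0.5117, -0.3711, 0.0676]
ee_rot: [3.141, -0.001, 0.001]
force: [-1.0, -0.2, 2.5]
width: 0.27
```

It landed at exactly the dish-floor height. Releasing and retreating.

Call:
{"op": "move_arm", "data": {"series": [[0,0,0,0,0,0],[0,0,0,0,0,0],[0,0,0,0,0,0],[0,0,2,0,0,0],[0,0,4,0,0,0],[0,0,2,0,0,0],[0,4,0,0,0,0],[0,4,0,0,0,0]], "grip": 0.55}}

```text
clock: 33.1
position: [0.5115, -0.2912, 0.148]
ee_rot: [3.141, -0.005, 0.002]
force: [0.8, 0.8, 0.1]
width: 0.55
```

Call:
{"op": "move_arm", "data": {"series": [[-1,4,0,0,0,0],[-1,4,0,0,0,0],[-1,4,0,0,0,0],[-1,4,0,0,0,0],[-1,4,0,0,0,0],[-1,4,0,0,0,0],[0,0,0,0,0,0],[0,0,0,0,0,0]]}}

```text
clock: 33.9
position: [0.4514, -0.0502, 0.1475]
ee_rot: [3.141, 0.003, 0.0]
force: [-0.2, -1.5, 0.1]
width: 0.547
```

```bash
python3 - <<'E'
from h import *
view('pics/l.png')
T=shot("top","pics/m.png")
E
```

```text
[ 0.4518 -0.0519  0.1474]
```

View pics/l.png

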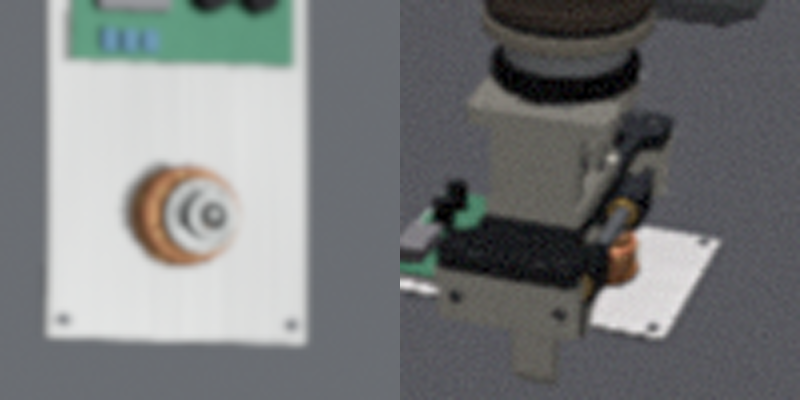

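View pics/m.png

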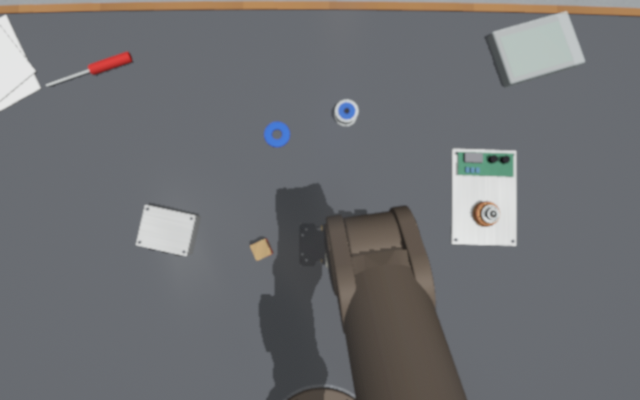

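The collar stands inside the dish, with the stud tip visible in its bore at about (493,213) in the full frame. The carton, metal box, reel and blue disc are where they were; the black disc is hidden by the arm and was never touched.

```bash
python3 -c "
from h import *
print(workorder.sign_off())"
```

```text
the job is handed in; nothing more can be done
None
```

The mounting is assembled on the stud in the order asked: wide disc, transformer, narrow disc, dish (rim up), then the collar inside the dish. I handed it in at about 34 s of the 109 s allowed.

- **Seating:** the wide disc, transformer, dish and collar came down within about 0.2 mm of the expected height, with no sideways force. The narrow disc also stopped at its height but with only about 1 N of contact; the next picture showed it lying flat.
- **Forces:** the largest wrist force I saw was about 9 N.
- **Final pictures:** the top view shows the collar centred in the dish with the stud tip in its bore. The carton, metal box, solder reel and blue disc had not moved.
- **Not confirmed:** in the last pictures the arm hid most of the stack from the side camera and hid the black disc from the top one. The collar was therefore checked only by contact height and the top view. I did not touch the black disc.
- **Disagreement:** early on, the two cameras put the collar about 7 mm apart in y. I went by the top view and the grasp worked.

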